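# Turn the bedside caddy to the pill organiser

### The job

It is time for the pills: gently turn the round bedside caddy, by pushing the pegs at its rim with the fingertips, until the pill organiser (the one with four small lids) is squarely at the front, in line with the pointer on the stand, and leave the tray at rest there. Do not touch, lift or tip anything that lies on the tray, and leave the things on the table around it where they are.

Things in the scene. Friction and masses are not known exactly. Their poses are not given: they have to be found in the camera images.
- stand: Fixed white plastic foot of a rotating caddy: disc of 170 mm diameter, 26 mm high, with a flat pointer (8 mm high, 16 mm wide, ending in a diamond tip 203 mm from the centre) lying on the table and reaching out from under the tray. Origin: centre of its underside, on the turning axis. Its -x axis runs along the pointer: that is the front of the caddy. It faces roughly towards the robot.
- tray: Round tray of light wood, 250 mm diameter, 12 mm thick, that turns both ways without limit on the stand's upright axis; light friction (0.1 N m), stays where it is left. Origin: on the axis at its underside, 28 mm above the table; turns with the tray. Eight upright pegs for pushing stand around its rim at angles 22.5 + 45k degrees from its x axis.
- tray_peg (a point): Middle of the top of one rim peg (the one at 22.5 degrees), 66 mm above the table. All eight are alike: wood, round, 18 mm diameter, centres 145 mm from the axis, from 28 to 66 mm above the table, just outside the rim and fixed to it by a short web 12 mm thick. Clear gaps between neighbours are about 93 mm.
- tray_top (a point): Centre of the tray's top face, on the axis, 40 mm above the table. On the face are four square pockets (64 mm inside, walls 3 mm thick, 12 mm high), centred 73 mm from the axis on the tray's +x, +y, -x and -y axes, and in the middle a wooden stub 28 mm wide, 20 mm high.
- organiser: Pill organiser: square green plastic box 58 x 58 x 28 mm whose top is four small square hinged lids in a 2 x 2 pattern with front tabs and white hinge pins. In a square pocket of the tray at the start; its yaw is that of the tray to within 0.06 rad, or off by quarter turns. Origin: centre of its underside. Moves with the tray, with 3 mm of play in the pocket.
- plain_box: Plain green plastic box of the same size, 58 x 58 x 28 mm, with one smooth undivided lid. In a square pocket of the tray at the start; its yaw is that of the tray to within 0.06 rad, or off by quarter turns. Origin: centre of its underside. 
- cream_jar: Round white cream jar, 54 mm diameter, 42 mm high. In a square pocket of the tray at the start; its yaw is that of the tray to within 0.06 rad, or off by quarter turns. Origin: centre of its underside. 
- teether: Flat wooden teething ring, 58 mm outside, 28 mm inside, 14 mm thick. In a square pocket of the tray at the start; its yaw is that of the tray to within 0.06 rad, or off by quarter turns. Origin: centre of its underside. 
- baby_bottle: Glass baby bottle standing on the table, 60 mm diameter, 152 mm high. Origin: centre of its underside.
- rattle: Wooden rattle lying on the table: disc head of 56 mm, 22 mm high, handle reaching 128 mm along its -x axis. Origin: under the head.
- coaster: White ceramic coaster on the table, 94 mm diameter, 8 mm thick. Origin: centre of its underside.
- glasses_case: Black spectacle case lying on the table, 160 mm (its x) x 62 mm x 30 mm. Origin: centre of its underside.
Things that resemble listed ones, but are neither listed nor needed, are in the scene too. What is shaped like the organiser but blue, red or yellow is not meant.

How it is judged:
By the outcome, as a careful person would: the job done as asked, in the order asked, and still so for the second after the job is handed in, with the robot touching nothing.
It also fails if it takes over 53 s, if anything falls off the work surface, if the arm or the gripper's body presses on something with over 40 N, if the wrist force passes 120 N, or if a joint passes its speed limit or range.

### The arm

A 6-joint arm with a two-finger parallel gripper is mounted at the origin on the work surface. World frame = base frame: x ahead of the robot, y to its left, z up, the work surface at z = 0. Lengths are in mm, angles in rad, forces in N, time in s.
With the tool pointing down it reaches from about 350 to 975 mm from the base axis. Payload 7.1 kg.
Tool frame: the origin (TCP) lies midway between the tips of the shut fingers; the grasp point (between the pads) lies 19 mm behind it; z points along the fingers, x is the direction in which the jaws open and shut, and the axes are right-handed (so a half turn about z gives the same grasp; the last joint's range is limited). The gripper opens to 88 mm and grips with 3 to 60 N. Pads are 20 mm wide; open, the fingers measure 115 mm over their backs; the gripper's body (75 mm by 178 mm) begins 61 mm behind the grasp point.
Start: joints at [1.163, 0.423, 1.63, -0, 1.089, -0.019], TCP at [236.892, 578.349, 222.675] pointing down, gripper open.
Joint ranges: [-3, 3], [-0.9, 2.11], [0.09, 2.58], [-1.31, 4.45], [0.11, 2.69], [-2.54, 2.54]. Speed limits (rad/s): [2.39, 2.39, 3.01, 3.14, 3.14, 3.14].

### API

Orientations are given as a rotation vector (axis times angle).
In Python, from workcell import telemetry, imaging, ticket gives the robot as it stands.
- The arm moves only by the tool jog_arm, never from a script. Its arguments are lists of equal length, an entry for each row: "travel": the shift along the world's x, y, z in units of 400 mm (1.0 is 400 mm), a list of three; "dr": the turn, a rotation vector about the world's x, y, z in units of 90 degrees (1.0 is 90 degrees), a list of three. In form: {"travel": [[tx, ty, tz], ...], "dr": [[wx, wy, wz], ...]}. A call has exactly 10 rows; each row is the pose to reach, as a shift and turn from the pose measured when the call began; what a row does not reach only later rows make up. A row lasts 1/10 s, in which the tool goes at most 50 mm and 8.59 degrees, less where a joint would pass 70% of its speed; a pose out of reach is approached as far as the arm can. A call with a number of a shift or a turn outside -1 to 1 is refused whole. A call with a gripper value outside its range is refused whole. "hand" is the opening, from -1 (shut) to 1 (fully open), set as the call begins (left out, the last holds). The fingers move at their own pace and stop on an object; the grip force is fixed at half the most. Time passes only in rows, so rows that repeat a pose let the fingers close, or fill a call up. It gives the time, the measured TCP pose, the force and the opening at its end, in the units of the state.
- telemetry.get_obs(): the state, without advancing time (a new reading comes with each control period).
- imaging.get_image(name): name is "scene" or "top" or "wrist"; returns a dict with "pixels" (400x640x3 uint8, red, green, blue), "range_z" (400x640 float32, mm along the optical axis (not along the pixel's ray), 0 where there is no reading), "fx", "fy", "cx", "cy" (pixels), "extrinsics" (4x4, takes a point from world to camera coordinates). Camera axes: x right, y down, z forward; pixel columns grow to the right and rows downward; lengths in mm; the calibration is good to about 2 mm. A picture is of the moment at which its call begins.
- ticket.close_job(): hands the job in, once; it reports no verdict.
The state is a dict: "t": time; "qpos": joint angles; "qvel": joint speeds; "joint_torque": joint torques, N m; "ee_pos": TCP position; "orientation": TCP orientation; "ft_force": force on the tool from outside, world axes, zero at the start; "moment": the same for the moment, N m; "width": finger opening in mm.
Only numpy, scipy, OpenCV 4.12 (cv2) and the standard library are available. Lean on these libraries where they do the work, as an engineer would, in place of code of your own. Each camera call takes 0.05 s, during which the arm holds its last target. There are 200 camera calls.

## Working session

There is one attempt and no reset: what is moved stays moved. The work goes in short steps, Python scripts to look and compute and a tool call to move; the robot and the scene stay as the last step left them, time stands still between calls to the robot, and variables do not carry over. Pictures are saved under pics/ and viewed, about 8 in all and at most 12, crops included, and the job is handed in when it is done.

Besides the shell and the picture viewer there is one more tool, called after "Emit:" by a JSON object that holds its "name" and its "arguments", one argument or row to a line. jog_arm: Moves the arm, as the interface text tells. Its arguments: {"type":"object","properties":{"travel":{"type":"array"},"dr":{"type":"array"},"hand":{"type":"number"}},"required":["travel","dr"]}

```bash
mkdir -p pics; ls; python3 - <<'E'
from workcell import telemetry, imaging
import cv2,numpy as np
print(telemetry.get_obs())
for n in ("top","scene"):
    d=imaging.get_image(n); np.savez(f"pics/{n}0.npz",**d)
    cv2.imwrite(f"pics/{n}0.png",d["pixels"][:,:,::-1]); print(n,d["fx"],d["cx"],d["cy"],np.round(d["extrinsics"],3).tolist())
E
```

```text
pics
{'t': 0.0, 'qpos': array([ 1.16301568e+00,  4.23819453e-01,  1.63066853e+00,  1.87440884e-06,
        1.08859280e+00, -1.90027637e-02]), 'qvel': array([0.00035354, 0.00164293, 0.0004049 , 0.00119915, 0.00065739,
       0.00107374]), 'joint_torque': array([ 2.05333217e-04, -5.44629157e+01, -2.73672026e+01,  6.43466832e-02,
        2.27674964e-02, -1.02405261e-04]), 'ee_pos': array([236.67327117, 577.8693338 , 221.92348061]), 'orientation': array([ 2.60804432e+00,  1.75004380e+00, -1.96636471e-03]), 'ft_force': array([0.58169673, 0.17748112, 0.68903406]), 'moment': array([ 0.03726413, -0.08359865, -0.01156792]), 'width': 87.6010587538668}
top 397.48287166077813 315.09332712728525 199.70667548871216 [[-0.009, -1.0, -0.002, -48.45], [-0.977, 0.01, -0.212, 599.436], [0.212, 0.0, -0.977, 1258.232], [0.0, 0.0, 0.0, 1.0]]
scene 379.16700180017034 324.3131840287664 198.28825404858605 [[0.614, 0.789, -0.01, -324.358], [0.638, -0.504, -0.582, -341.59], [-0.464, 0.351, -0.813, 1657.758], [0.0, 0.0, 0.0, 1.0]]
```

View pics/top0.png

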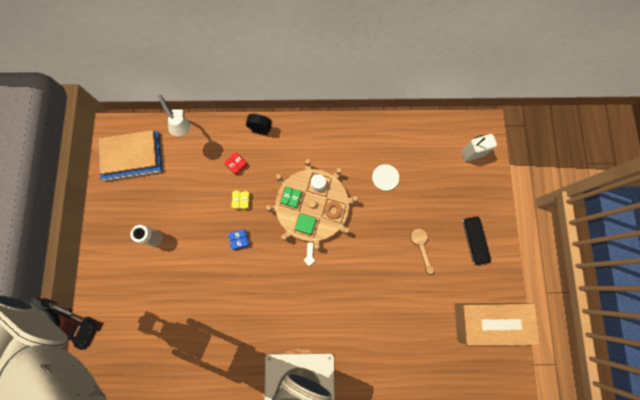

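View pics/scene0.png

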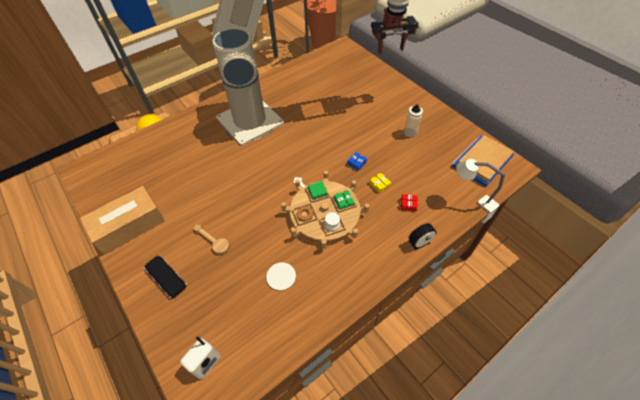

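```bash
cat > h.py <<'E'
import numpy as np,cv2
from workcell import imaging,telemetry
def grab(n):
    return imaging.get_image(n)
def ray(d,u,v,z):
    E=d["extrinsics"];R=E[:3,:3];c=-R.T@E[:3,3]
    u=np.asarray(u,float);v=np.asarray(v,float)
    r=np.stack([(u-d["cx"])/d["fx"],(v-d["cy"])/d["fy"],np.ones_like(u)],-1)@R
    return c+r*((z-c[2])/r[...,2])[...,None]
def cloud(d):
    v,u=np.mgrid[:400,:640];Z=d["range_z"];E=d["extrinsics"]
    p=np.stack([(u-d["cx"])/d["fx"]*Z,(v-d["cy"])/d["fy"]*Z,Z],-1)
    return (p-E[:3,3])@E[:3,:3]
def rect(d,z,c,half=230,s=2):  # view resampled onto plane z for looking; up=+x, left=+y
    n=np.float32([[c[0]+half,c[1]+half,z],[c[0]+half,c[1]-half,z],[c[0]-half,c[1]-half,z],[c[0]-half,c[1]+half,z]])
    q=n@d["extrinsics"][:3,:3].T+d["extrinsics"][:3,3]
    px=np.float32(np.c_[q[:,0]/q[:,2]*d["fx"]+d["cx"],q[:,1]/q[:,2]*d["fy"]+d["cy"]])
    k=int(half*2*s*.6)
    H=cv2.getPerspectiveTransform(px,np.float32([[0,0],[k,0],[k,k],[0,k]]))
    return cv2.warpPerspective(d["pixels"],H,(k,k),flags=cv2.INTER_CUBIC)[:,:,::-1]
def blobs(d,m,z,amin=4):
    n,l,s,c=cv2.connectedComponentsWithStats(m.astype(np.uint8))
    return [(s[i,4],np.round(c[i],1),np.round(ray(d,c[i,0],c[i,1],z)[:2],1)) for i in range(1,n) if s[i,4]>=amin]
def circ(x,y):
    A=np.c_[2*x,2*y,np.ones_like(x)];a=np.linalg.lstsq(A,x*x+y*y,rcond=None)[0]
    return a[:2],np.sqrt(a[2]+a[0]**2+a[1]**2)
E
python3 - <<'E'
from h import *
for n in("top","scene"):
    d=dict(np.load(f"pics/{n}0.npz"));P=cloud(d)
    c0=ray(d,313,203,40) if n=="top" else c0
    r=np.hypot(P[...,0]-c0[0],P[...,1]-c0[1]);z=P[...,2]
    print(n,c0, "table z",np.median(z[(r>170)&(r<200)]),"tray z",np.median(z[(r<120)]))
    m=(r>125)&(r<170)&(z>52)&(z<72)
    b=blobs(d,m,66); 
    for x in b: print("peg",x)
    g=np.array([x[2] for x in b]); 
    if len(g)>4: print("circ",circ(g[:,0],g[:,1]))
    hsv=cv2.cvtColor(d["pixels"],cv2.COLOR_RGB2HSV)
    m=(hsv[...,0]>45)&(hsv[...,0]<85)&(hsv[...,1]>120)&(r<160)
    print("green",blobs(d,m,70,15))
    w=(hsv[...,1]<60)&(hsv[...,2]>150)&(r>110)&(r<240)&(z<20)
    print("white",blobs(d,w,8,15))
    if n=="top":
        cv2.imwrite("pics/crop0.png",rect(d,50,c0))
E
```

```text
top [592.82052588 -47.06996853  40.        ] table z 0.1741015502555749 tray z 42.334403202718384
peg (np.int32(28), array([307.5, 161.5]), array([731.5, -29.9]))
peg (np.int32(23), array([338.9, 170.2]), array([ 699.6, -135.5]))
peg (np.int32(25), array([279. , 176.5]), array([679.7,  66.3]))
peg (np.int32(25), array([355.1, 198.2]), array([ 602.3, -187.2]))
peg (np.int32(26), array([268.8, 207.2]), array([574.6,  99. ]))
peg (np.int32(26), array([346.3, 229.7]), array([ 497.4, -155.4]))
peg (np.int32(25), array([284.2, 236.4]), array([477.4,  47.4]))
peg (np.int32(24), array([316.8, 246.1]), array([444.6, -58.4]))
circ (array([588.16120986, -44.23104144]), np.float64(143.8343447807727))
green [(np.int32(213), array([290.8, 197.3]), array([606.6,  26.3])), (np.int32(288), array([305.2, 223.7]), array([517.8, -21.1]))]
white [(np.int32(43), array([375.3, 180.9]), array([ 676.4, -265.8])), (np.int32(136), array([309.4, 253.9]), array([424.3, -33.2]))]
scene [592.82052588 -47.06996853  40.        ] table z -1.3071765897666343 tray z 41.062164046546656
peg (np.int32(21), array([325.6, 173. ]), array([482.9,  41.7]))
peg (np.int32(24), array([297.1, 181.7]), array([450.7, -63.8]))
peg (np.int32(20), array([353.6, 182.4]), array([580. ,  94.5]))
peg (np.int32(28), array([283.1, 204.7]), array([ 503.1, -161. ]))
peg (np.int32(23), array([366.2, 206. ]), array([685.4,  61.1]))
peg (np.int32(26), array([293.1, 230.3]), array([ 608.7, -193.1]))
peg (np.int32(26), array([354.9, 231.3]), array([738.2, -35.1]))
peg (np.int32(29), array([323.5, 242. ]), array([ 705.7, -141. ]))
circ (array([594.28472734, -49.56998404]), np.float64(144.1785577999113))
green [(np.int32(228), array([317.2, 189.6]), array([526.9, -30.5])), (np.int32(193), array([343.7, 199.7]), array([618.9,  15.6]))]
white [(np.int32(22), array([299.8, 181. ]), array([414.9, -30.7])), (np.int32(29), array([287.7, 265.9]), array([ 677.4, -268.5]))]
```

View pics/crop0.png

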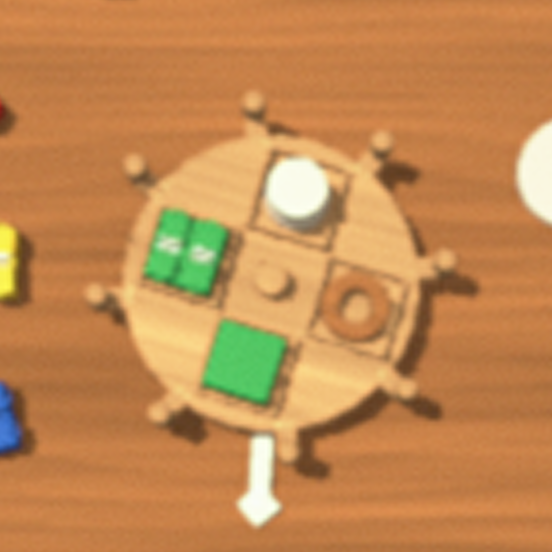

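```bash
cat >> h.py <<'E'
C=np.array([591.2,-46.9])
def measure(d,c=C):
    P=cloud(d);r=np.hypot(P[...,0]-c[0],P[...,1]-c[1]);z=P[...,2]
    g=np.array([x[2] for x in blobs(d,(r>125)&(r<170)&(z>52)&(z<72),66,12)])
    cc,R=circ(g[:,0],g[:,1]);a=np.degrees(np.arctan2(g[:,1]-cc[1],g[:,0]-cc[0]))
    ph=np.degrees(np.angle(np.mean(np.exp(8j*np.radians(a)))))/8
    print("pegs",len(g),"centre",cc.round(1),"R",R.round(1),"peg phase mod45",ph.round(2),"resid",((a-ph+22.5)%45-22.5).round(1))
    hsv=cv2.cvtColor(d["pixels"],cv2.COLOR_RGB2HSV)
    m=(hsv[...,0]>45)&(hsv[...,0]<85)&(hsv[...,1]>120)&(r<160)
    for x in blobs(d,m,66,60): print(" green",x[0],x[2],"angle",np.degrees(np.arctan2(*(x[2]-cc)[::-1])).round(1))
    w=((hsv[...,1]<70)&(hsv[...,2]>150)&(r>110)&(r<240)&(z<20)).astype(np.uint8)
    n,l,s,ce=cv2.connectedComponentsWithStats(w);best=None
    for i in range(1,n):
        v,u=np.nonzero(l==i);q=ray(d,u,v,8)[:,:2]
        if s[i,4]<15 or q[:,0].mean()>500: continue
        vx,vy,x0,y0=cv2.fitLine(q.astype(np.float32),cv2.DIST_L2,0,.01,.01).ravel()
        if vx>0: vx,vy=-vx,-vy
        off=(c[0]-x0)*vy-(c[1]-y0)*vx
        e=q[(q-[x0,y0])@[vx,vy]>((q-[x0,y0])@[vx,vy]).max()-4].mean(0)
        print(" pointer n",s[i,4],"axis",np.degrees(np.arctan2(vy,vx)).round(2),"C off line",off.round(1),"tip",e.round(1),"from C",np.degrees(np.arctan2(*(e-c)[::-1])).round(2),np.hypot(*(e-c)).round(1))
E
python3 - <<'E'
from h import *
for n in("top","scene"): measure(dict(np.load(f"pics/{n}0.npz")))
E
```

```text
pegs 8 centre [588.2 -44.2] R 143.8 peg phase mod45 5.58 resid [ 0.1  0.1 -0.2  0.1 -0.2  0.2 -0.2  0.1]
 green 213 [607.5  26.6] angle 74.7
 green 288 [518.4 -21. ] angle 161.6
 pointer n 141 axis 177.13 C off line -5.2 tip [392.7 -31.7] from C 175.63 199.0
pegs 8 centre [594.3 -49.6] R 144.2 peg phase mod45 5.67 resid [ 0.  -0.  -0.   0.  -0.1  0.1  0.1 -0. ]
 green 228 [524.4 -28.8] angle 163.4
 green 193 [616.8  17.5] angle 71.4
 pointer n 32 axis -178.69 C off line -18.0 tip [393.7 -36.4] from C 176.96 197.8
```

Emit:
{"name": "jog_arm", "arguments": {
  "travel": [
    [0.06, -0.07, 0],
    [0.12, -0.14, 0],
    [0.18, -0.22, 0],
    [0.24, -0.29, 0],
    [0.3, -0.36, 0],
    [0.36, -0.44, 0],
    [0.42, -0.51, 0],
    [0.48, -0.58, 0],
    [0.54, -0.66, 0],
    [0.6, -0.73, 0]
  ],
  "dr": [
    [0, 0, -0.09],
    [0, 0, -0.18],
    [0, 0, -0.28],
    [0, 0, -0.37],
    [0, 0, -0.46],
    [0, 0, -0.55],
    [0, 0, -0.65],
    [0, 0, -0.74],
    [0, 0, -0.83],
    [0, 0, -0.93]
  ],
  "hand": -1
}}

```text
t: 1.1
ee_pos: [477.2, 284.2, 221.7]
orientation: [3.111, -0.435, -0.003]
ft_force: [0.8, 0.8, 0.2]
width: 11.2
```

Emit:
{"name": "jog_arm", "arguments": {
  "travel": [
    [0.06, -0.07, 0],
    [0.12, -0.14, 0],
    [0.18, -0.22, 0],
    [0.24, -0.29, 0],
    [0.3, -0.36, 0],
    [0.36, -0.44, 0],
    [0.39, -0.475, -0.05],
    [0.39, -0.475, -0.1],
    [0.39, -0.475, -0.18],
    [0.39, -0.475, -0.18]
  ],
  "dr": [
    [0, 0, 0],
    [0, 0, 0],
    [0, 0, 0],
    [0, 0, 0],
    [0, 0, 0],
    [0, 0, 0],
    [0, 0, 0],
    [0, 0, 0],
    [0, 0, 0],
    [0, 0, 0]
  ]
}}

```text
t: 2.1
ee_pos: [630.1, 93.5, 145.3]
orientation: [3.109, -0.435, -0.016]
ft_force: [-0.5, -0.4, -0.1]
width: 0.5
```

```bash
python3 - <<'E'
from h import *
o=telemetry.get_obs();print(o["t"],o["ee_pos"],o["orientation"],o["qpos"],o["width"])
for n in("wrist","scene"):
    d=grab(n);np.savez(f"pics/{n}1.npz",**d);cv2.imwrite(f"pics/{n}1.png",d["pixels"][:,:,::-1])
s=cv2.imread("pics/scene1.png")[120:280,230:430];w=cv2.imread("pics/wrist1.png")
cv2.imwrite("pics/both1.png",np.hstack([cv2.resize(s,(375,300),interpolation=2),cv2.resize(w,(420,300))[:, :420]]))
print(w.shape)
P=cloud(d);r=np.hypot(P[...,0]-634,P[...,1]-94)
E
```

```text
2.1 [630.07563958  93.48303273 145.33322766] [ 3.10869467 -0.43539508 -0.0155818 ] [1.28513946e-01 5.35553606e-01 1.64635113e+00 2.40085696e-04
 9.69927860e-01 4.06681286e-01] 0.5324351537939415
(400, 640, 3)
```

View pics/both1.png

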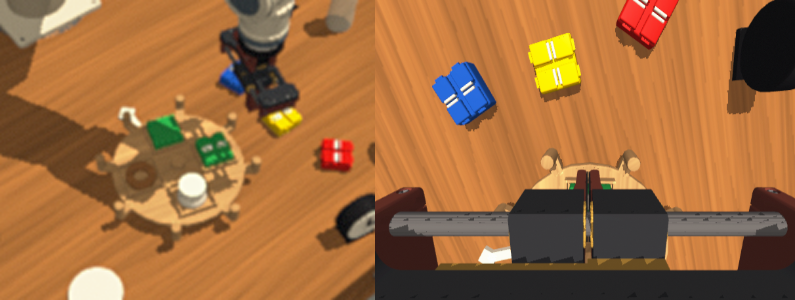

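```bash
python3 - <<'E'
from h import *
d=dict(np.load("pics/wrist1.npz"));P=cloud(d)
r=np.hypot(P[...,0]-C[0],P[...,1]-C[1]);z=P[...,2]
print("peg tops",blobs(d,(r>130)&(r<165)&(z>60)&(z<72),66,20))
print("organiser top", np.median(z[(np.hypot(P[...,0]-612,P[...,1]-23)<25)]))
hsv=cv2.cvtColor(d["pixels"],cv2.COLOR_RGB2HSV)
t=(r<160)&(z>45)&(z<80);print("max z near tray of green",[ (b) for b in blobs(d,(hsv[...,0]>45)&(hsv[...,0]<85)&(hsv[...,1]>120),66,20)])
for a in(50.6,95.6):print("expected",C+145*np.array([np.cos(np.radians(a)),np.sin(np.radians(a))]))
E
```

```text
peg tops [(np.int32(346), array([262.5, 215. ]), array([576.9, 102.3])), (np.int32(348), array([393.4, 217.4]), array([681.2,  70.6]))]
organiser top nan
max z near tray of green [(np.int32(57), array([299.9, 248.1]), array([598.1,  65.5])), (np.int32(21), array([324.4, 251.9]), array([617.4,  56.4])), (np.int32(98), array([351.9, 248.5]), array([640.9,  53. ]))]
expected [683.23592441  65.14636816]
expected [577.05047953  97.407973  ]
  return _methods._mean(a, axis=axis, dtype=dtype,
  ret = ret.dtype.type(ret / rcount)
```

Emit:
{"name": "jog_arm", "arguments": {
  "travel": [
    [0.01, 0, -0.04],
    [0.01, 0, -0.08],
    [0.01, 0, -0.12],
    [0.01, 0, -0.15],
    [0.01, 0, -0.18],
    [0.01, 0, -0.2],
    [0.01, 0, -0.22],
    [0.01, 0, -0.24],
    [0.01, 0, -0.243],
    [0.01, 0, -0.243]
  ],
  "dr": [
    [0, 0, 0],
    [0, 0, 0],
    [0, 0, 0],
    [0, 0, 0],
    [0, 0, 0],
    [0, 0, 0],
    [0, 0, 0],
    [0, 0, 0],
    [0, 0, 0],
    [0, 0, 0]
  ]
}}

```text
t: 3.2
ee_pos: [636.7, 94.2, 52.1]
orientation: [3.111, -0.435, -0.006]
ft_force: [0.3, -0.7, 0.1]
width: 0.6
```

```bash
cat > arc.py <<'E'
import sys
from h import *
a,b=map(float,sys.argv[1:3]);o=telemetry.get_obs();p=o["ee_pos"]
rv=o["orientation"];yaw=2*np.degrees(np.arctan2(rv[1],rv[0]));yaw=(yaw+180)%360-180
rel=p[:2]-C;print("t",o["t"],"theta",np.degrees(np.arctan2(rel[1],rel[0])).round(1),"r",np.hypot(*rel).round(1),"z",p[2].round(1),"yaw",round(yaw,1),"F",o["ft_force"].round(1))
T=[];D=[]
for t in np.linspace(a,b,11)[1:]:
    q=C+147*np.array([np.cos(np.radians(t)),np.sin(np.radians(t))])
    T.append([round(float(v),3) for v in (*((q-p[:2])/400),(48-p[2])/400)]);D.append([0,0,round((t-90-yaw)/90,2)])
print(T);print(D)
E
python3 arc.py 74 90
```

```text
t 3.2 theta 72.1 r 148.3 z 52.1 yaw -15.9 F [ 0.3 -0.7  0.1]
[[-0.022, 0.003, -0.01], [-0.032, 0.006, -0.01], [-0.042, 0.008, -0.01], [-0.053, 0.01, -0.01], [-0.063, 0.011, -0.01], [-0.073, 0.012, -0.01], [-0.083, 0.013, -0.01], [-0.093, 0.014, -0.01], [-0.104, 0.015, -0.01], [-0.114, 0.015, -0.01]]
[[0, 0, np.float64(0.02)], [0, 0, np.float64(0.03)], [0, 0, np.float64(0.05)], [0, 0, np.float64(0.07)], [0, 0, np.float64(0.09)], [0, 0, np.float64(0.11)], [0, 0, np.float64(0.12)], [0, 0, np.float64(0.14)], [0, 0, np.float64(0.16)], [0, 0, np.float64(0.18)]]
```

Emit:
{"name": "jog_arm", "arguments": {
  "travel": [
    [-0.022, 0.003, -0.01],
    [-0.032, 0.006, -0.01],
    [-0.042, 0.008, -0.01],
    [-0.053, 0.01, -0.01],
    [-0.063, 0.011, -0.01],
    [-0.073, 0.012, -0.01],
    [-0.083, 0.013, -0.01],
    [-0.093, 0.014, -0.01],
    [-0.104, 0.015, -0.01],
    [-0.114, 0.015, -0.01]
  ],
  "dr": [
    [0, 0, 0.02],
    [0, 0, 0.03],
    [0, 0, 0.05],
    [0, 0, 0.07],
    [0, 0, 0.09],
    [0, 0, 0.11],
    [0, 0, 0.12],
    [0, 0, 0.14],
    [0, 0, 0.16],
    [0, 0, 0.18]
  ]
}}

```text
t: 4.2
ee_pos: [591.0, 100.3, 48.1]
orientation: [3.14, 0.012, -0.005]
ft_force: [1.5, -0.1, -0.6]
width: 0.5
```

```bash
python3 arc.py 90 115; python3 -c "
from h import *
measure(grab('top'))"
```

```text
t 4.2 theta 90.1 r 147.2 z 48.1 yaw 0.4 F [ 1.5 -0.1 -0.6]
[[-0.016, -0.001, -0.0], [-0.032, -0.002, -0.0], [-0.048, -0.004, -0.0], [-0.063, -0.006, -0.0], [-0.079, -0.009, -0.0], [-0.095, -0.013, -0.0], [-0.11, -0.018, -0.0], [-0.125, -0.023, -0.0], [-0.14, -0.029, -0.0], [-0.155, -0.035, -0.0]]
[[0, 0, np.float64(0.02)], [0, 0, np.float64(0.05)], [0, 0, np.float64(0.08)], [0, 0, np.float64(0.11)], [0, 0, np.float64(0.13)], [0, 0, np.float64(0.16)], [0, 0, np.float64(0.19)], [0, 0, np.float64(0.22)], [0, 0, np.float64(0.25)], [0, 0, np.float64(0.27)]]
pegs 6 centre [588.4 -43.9] R 144.0 peg phase mod45 7.1 resid [-0.  -0.1 -0.1 -0.1  0.   0.2]
 green 216 [606.8  26.5] angle 75.3
 green 282 [517.4 -22.4] angle 163.2
 pointer n 114 axis 176.05 C off line -2.8 tip [392.7 -31.7] from C 175.63 199.0
```

Emit:
{"name": "jog_arm", "arguments": {
  "travel": [
    [-0.016, -0.001, 0],
    [-0.032, -0.002, 0],
    [-0.048, -0.004, 0],
    [-0.063, -0.006, 0],
    [-0.079, -0.009, 0],
    [-0.095, -0.013, 0],
    [-0.11, -0.018, 0],
    [-0.125, -0.023, 0],
    [-0.14, -0.029, 0],
    [-0.155, -0.035, 0]
  ],
  "dr": [
    [0, 0, 0.02],
    [0, 0, 0.05],
    [0, 0, 0.08],
    [0, 0, 0.11],
    [0, 0, 0.13],
    [0, 0, 0.16],
    [0, 0, 0.19],
    [0, 0, 0.22],
    [0, 0, 0.25],
    [0, 0, 0.27]
  ]
}}

```text
t: 5.25
ee_pos: [528.4, 86.2, 48.2]
orientation: [3.065, 0.678, -0.005]
ft_force: [0.7, 0.1, -0.4]
width: 0.4
```

```bash
python3 arc.py 115 140|sed 's/np.float64(\([0-9.]*\))/\1/g'; python3 -c "
from h import *
measure(grab('top'))"
```

```text
t 5.25 theta 115.3 r 147.2 z 48.2 yaw 25.0 F [ 0.7  0.1 -0.4]
[[-0.013, -0.007, -0.0], [-0.027, -0.015, -0.0], [-0.04, -0.023, -0.0], [-0.054, -0.032, -0.0], [-0.067, -0.041, -0.0], [-0.079, -0.051, -0.0], [-0.091, -0.062, -0.0], [-0.103, -0.073, -0.0], [-0.114, -0.085, -0.0], [-0.125, -0.097, -0.0]]
[[0, 0, 0.03], [0, 0, 0.06], [0, 0, 0.08], [0, 0, 0.11], [0, 0, 0.14], [0, 0, 0.17], [0, 0, 0.19], [0, 0, 0.22], [0, 0, 0.25], [0, 0, 0.28]]
pegs 6 centre [588.4 -44.2] R 144.2 peg phase mod45 -12.4 resid [-0.1 -0.1  0.2  0.2 -0.2 -0. ]
 green 176 [574.3  23.8] angle 101.7
 green 277 [516.3 -55.1] angle -171.4
 pointer n 100 axis 177.11 C off line -5.4 tip [393.2 -31.7] from C 175.62 198.6
```

Emit:
{"name": "jog_arm", "arguments": {
  "travel": [
    [-0.013, -0.007, 0],
    [-0.027, -0.015, 0],
    [-0.04, -0.023, 0],
    [-0.054, -0.032, 0],
    [-0.067, -0.041, 0],
    [-0.079, -0.051, 0],
    [-0.091, -0.062, 0],
    [-0.103, -0.073, 0],
    [-0.114, -0.085, 0],
    [-0.125, -0.097, 0]
  ],
  "dr": [
    [0, 0, 0.03],
    [0, 0, 0.06],
    [0, 0, 0.08],
    [0, 0, 0.11],
    [0, 0, 0.14],
    [0, 0, 0.17],
    [0, 0, 0.19],
    [0, 0, 0.22],
    [0, 0, 0.25],
    [0, 0, 0.28]
  ]
}}

```text
t: 6.3
ee_pos: [477.5, 47.0, 48.1]
orientation: [2.84, 1.334, -0.005]
ft_force: [0.5, 0.4, -0.2]
width: 0.5
```

```bash
python3 arc.py 140 165|sed 's/np.float64(\([0-9.]*\))/\1/g'
```

```text
t 6.3 theta 140.4 r 147.4 z 48.1 yaw 50.3 F [ 0.5  0.4 -0.2]
[[-0.007, -0.011, -0.0], [-0.017, -0.024, -0.0], [-0.026, -0.037, -0.0], [-0.034, -0.051, -0.0], [-0.042, -0.065, -0.0], [-0.049, -0.079, -0.0], [-0.055, -0.094, -0.0], [-0.061, -0.109, -0.0], [-0.066, -0.124, -0.0], [-0.071, -0.14, -0.0]]
[[0, 0, 0.02], [0, 0, 0.05], [0, 0, 0.08], [0, 0, 0.11], [0, 0, 0.14], [0, 0, 0.16], [0, 0, 0.19], [0, 0, 0.22], [0, 0, 0.25], [0, 0, 0.27]]
```

Emit:
{"name": "jog_arm", "arguments": {
  "travel": [
    [-0.007, -0.011, 0],
    [-0.017, -0.024, 0],
    [-0.026, -0.037, 0],
    [-0.034, -0.051, 0],
    [-0.042, -0.065, 0],
    [-0.049, -0.079, 0],
    [-0.055, -0.094, 0],
    [-0.061, -0.109, 0],
    [-0.066, -0.124, 0],
    [-0.071, -0.14, 0]
  ],
  "dr": [
    [0, 0, 0.02],
    [0, 0, 0.05],
    [0, 0, 0.08],
    [0, 0, 0.11],
    [0, 0, 0.14],
    [0, 0, 0.16],
    [0, 0, 0.19],
    [0, 0, 0.22],
    [0, 0, 0.25],
    [0, 0, 0.27]
  ]
}}

```text
t: 7.3
ee_pos: [449.7, -9.1, 48.3]
orientation: [2.494, 1.903, -0.002]
ft_force: [0.3, 1.2, -0.0]
width: 0.4
```

```bash
python3 arc.py 165 185|sed 's/np.float64(\([0-9.]*\))/\1/g'; python3 -c "
from h import *
measure(grab('top'));measure(grab('scene'))"
```

```text
t 7.3 theta 165.1 r 146.5 z 48.3 yaw 74.7 F [ 0.3  1.2 -0. ]
[[-0.004, -0.012, -0.001], [-0.007, -0.024, -0.001], [-0.009, -0.037, -0.001], [-0.011, -0.05, -0.001], [-0.012, -0.062, -0.001], [-0.013, -0.075, -0.001], [-0.014, -0.088, -0.001], [-0.014, -0.101, -0.001], [-0.013, -0.114, -0.001], [-0.012, -0.126, -0.001]]
[[0, 0, 0.03], [0, 0, 0.05], [0, 0, 0.07], [0, 0, 0.09], [0, 0, 0.11], [0, 0, 0.14], [0, 0, 0.16], [0, 0, 0.18], [0, 0, 0.2], [0, 0, 0.23]]
pegs 6 centre [588.2 -44.1] R 143.9 peg phase mod45 -6.86 resid [-0.3  0.1  0.1  0.   0.1  0. ]
 green 287 [ 551.4 -106.1] angle -120.7
pegs 8 centre [595.3 -49.6] R 143.6 peg phase mod45 -6.53 resid [ 0.7 -3.1  0.9  0.1  0.5  0.1  0.4  0.2]
 green 186 [530.6 -15.9] angle 152.5
 green 254 [ 558.9 -113.3] angle -119.7
 pointer n 52 axis 176.36 C off line 0.4 tip [392.8 -35. ] from C 176.56 198.8
```

Emit:
{"name": "jog_arm", "arguments": {
  "travel": [
    [-0.004, -0.012, -0.001],
    [-0.007, -0.024, -0.001],
    [-0.009, -0.037, -0.001],
    [-0.011, -0.05, -0.001],
    [-0.012, -0.062, -0.001],
    [-0.013, -0.075, -0.001],
    [-0.014, -0.088, -0.001],
    [-0.014, -0.101, -0.001],
    [-0.013, -0.114, -0.001],
    [-0.012, -0.126, -0.001]
  ],
  "dr": [
    [0, 0, 0.03],
    [0, 0, 0.05],
    [0, 0, 0.07],
    [0, 0, 0.09],
    [0, 0, 0.11],
    [0, 0, 0.14],
    [0, 0, 0.16],
    [0, 0, 0.18],
    [0, 0, 0.2],
    [0, 0, 0.23]
  ]
}}

```text
t: 8.4
ee_pos: [444.6, -59.7, 47.9]
orientation: [2.114, 2.318, -0.002]
ft_force: [0.0, 0.3, 0.5]
width: 0.5
```

```bash
python3 arc.py 185 190|sed 's/np.float64(\([0-9.]*\))/\1/g'; python3 -c "
from h import *
measure(grab('top'));measure(grab('scene'))
d=grab('wrist');cv2.imwrite('pics/wrist2.png',d['pixels'][:,:,::-1]);cv2.imwrite('pics/scene2.png',grab('scene')['pixels'][:,:,::-1])"
```

```text
t 8.4 theta -175.0 r 147.2 z 47.9 yaw 95.3 F [0.  0.3 0.5]
[[0.001, -0.003, 0.0], [0.001, -0.006, 0.0], [0.001, -0.01, 0.0], [0.002, -0.013, 0.0], [0.002, -0.016, 0.0], [0.003, -0.019, 0.0], [0.003, -0.022, 0.0], [0.004, -0.025, 0.0], [0.004, -0.029, 0.0], [0.005, -0.032, 0.0]]
[[0, 0, 0.0], [0, 0, 0.01], [0, 0, 0.01], [0, 0, 0.02], [0, 0, 0.02], [0, 0, 0.03], [0, 0, 0.04], [0, 0, 0.04], [0, 0, 0.05], [0, 0, 0.05]]
pegs 6 centre [588.2 -44.2] R 144.1 peg phase mod45 13.24 resid [ 0.   0.1  0.   0.1 -0.3  0.1]
 green 282 [ 575.2 -114.3] angle -100.5
pegs 8 centre [594.5 -49.2] R 143.7 peg phase mod45 13.15 resid [ 0.8  0.2 -3.   0.1  0.7  0.5  0.2  0.5]
 green 196 [523.6 -40. ] angle 172.6
 green 261 [ 582.5 -122.4] angle -99.3
```

View pics/wrist2.png

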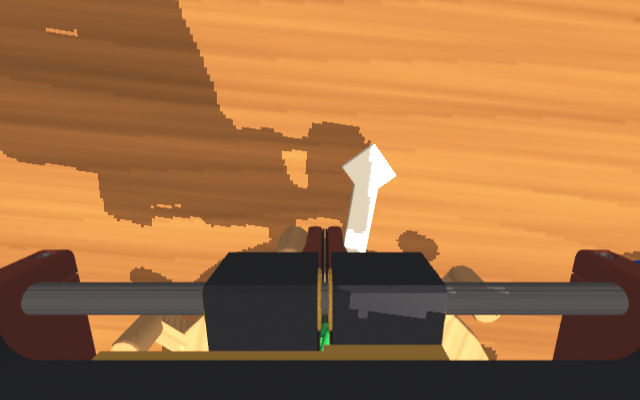

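```bash
python3 - <<'E'
from h import *
d=grab("wrist");im=d["pixels"];hsv=cv2.cvtColor(im,cv2.COLOR_RGB2HSV);P=cloud(d)
m=((hsv[...,1]<75)&(hsv[...,2]>140)&(P[...,2]<15)&(P[...,2]>3)).astype(np.uint8);m[:120]=0
n,l,s,c=cv2.connectedComponentsWithStats(m);i=1+np.argmax(s[1:,4]);print(s[i],c[i])
v,u=np.nonzero(l==i);q=ray(d,u,v,8)[:,:2]
print("z med",np.median(P[...,2][l==i]))
tip=q[q[:,0].argmin()]
mids=[]
for vv in range(195,246,5):
    uu=u[v==vv]; 
    if len(uu): e=ray(d,[uu.min(),uu.max()],[vv,vv],8)[:,:2]; mids.append(e.mean(0)); print(vv,uu.min(),uu.max(),e.round(1).tolist())
mids=np.array(mids);w=np.polyfit(mids[:,0],mids[:,1],1)
print("tip",tip,"tip->mid dir",np.degrees(np.arctan2(tip[1]-mids[-1][1],tip[0]-mids[-1][0])),"edge slope dir",180+np.degrees(np.arctan(w[0])))
print("tip from C",np.degrees(np.arctan2(tip[1]-C[1],tip[0]-C[0])),np.hypot(*(tip-C)))
E
```

```text
[ 342  144   54  108 2928] [363.77117486 194.31967213]
z med 7.440507152162935
195 352 375 [[422.3, -41.9], [420.9, -26.2]]
200 351 374 [[425.8, -42.2], [424.4, -26.4]]
205 350 373 [[429.4, -42.5], [428.0, -26.7]]
210 349 372 [[433.1, -42.8], [431.6, -26.9]]
215 348 371 [[436.7, -43.1], [435.3, -27.1]]
220 347 370 [[440.4, -43.4], [439.0, -27.4]]
225 346 369 [[444.1, -43.7], [442.7, -27.6]]
230 346 368 [[447.8, -43.3], [446.4, -27.8]]
235 345 366 [[451.6, -43.6], [450.3, -28.8]]
240 344 366 [[455.4, -43.9], [454.0, -28.3]]
245 345 365 [[459.2, -42.8], [457.9, -28.6]]
tip [386.87919044 -31.3296298 ] tip->mid dir 176.5333200952795 edge slope dir 176.89139204504414
tip from C 175.6421689543636 204.91322467431493
```

Emit:
{"name": "jog_arm", "arguments": {
  "travel": [
    [0.001, -0.003, 0],
    [0.001, -0.006, 0],
    [0.001, -0.01, 0],
    [0.002, -0.013, 0],
    [0.002, -0.016, 0],
    [0.003, -0.019, 0],
    [0.003, -0.022, 0],
    [0.004, -0.025, 0],
    [0.004, -0.029, 0],
    [0.005, -0.032, 0]
  ],
  "dr": [
    [0, 0, 0],
    [0, 0, 0.01],
    [0, 0, 0.01],
    [0, 0, 0.02],
    [0, 0, 0.02],
    [0, 0, 0.03],
    [0, 0, 0.04],
    [0, 0, 0.04],
    [0, 0, 0.05],
    [0, 0, 0.05]
  ]
}}

```text
t: 9.65
ee_pos: [446.4, -72.5, 47.8]
orientation: [2.022, 2.398, -0.002]
ft_force: [-0.3, 0.6, 0.6]
width: 0.5
```

```bash
python3 arc.py 190 191|head -1; python3 -c "
from h import *
measure(grab('top'));measure(grab('scene'))"
```

```text
t 9.65 theta -170.0 r 147.0 z 47.8 yaw 99.7 F [-0.3  0.6  0.6]
pegs 6 centre [588.7 -44. ] R 144.1 peg phase mod45 18.24 resid [-0.1 -0.1  0.3 -0.1  0.1 -0.1]
 green 285 [ 581.5 -115.5] angle -95.7
pegs 8 centre [594.9 -49.4] R 143.8 peg phase mod45 17.88 resid [ 0.8  0.5 -3.3  0.7  0.   0.4  0.4  0.3]
 green 197 [523.6 -46.3] angle 177.5
 green 267 [ 588.8 -122.6] angle -94.8
 pointer n 39 axis 159.83 C off line 45.2 tip [402.3 -22.9] from C 172.76 190.4
```

Emit:
{"name": "jog_arm", "arguments": {
  "travel": [
    [0, 0.015, 0],
    [-0.005, 0.03, 0],
    [-0.01, 0.04, 0.03],
    [-0.01, 0.04, 0.1],
    [-0.01, 0.04, 0.2],
    [-0.01, 0.04, 0.3],
    [0.1, 0.04, 0.4],
    [0.2, 0.04, 0.5],
    [0.3, 0.04, 0.6],
    [0.42, 0.04, 0.66]
  ],
  "dr": [
    [0, 0, 0],
    [0, 0, 0],
    [0, 0, 0],
    [0, 0, 0],
    [0, 0, 0],
    [0, 0, 0],
    [0, 0, 0],
    [0, 0, 0],
    [0, 0, 0],
    [0, 0, 0]
  ]
}}

```text
t: 10.75
ee_pos: [593.7, -56.0, 302.3]
orientation: [2.021, 2.396, 0.001]
ft_force: [0.3, -0.6, -0.1]
width: 0.6
```

Emit:
{"name": "jog_arm", "arguments": {
  "travel": [
    [0.1, 0, 0.02],
    [0.2, 0, 0.04],
    [0.3, 0, 0.05],
    [0.36, 0, 0.06],
    [0.4, 0, 0.06],
    [0.4, 0, 0.06],
    [0.4, 0, 0.06],
    [0.4, 0, 0.06],
    [0.4, 0, 0.06],
    [0.4, 0, 0.06]
  ],
  "dr": [
    [0, 0, 0],
    [0, 0, 0],
    [0, 0, 0],
    [0, 0, 0],
    [0, 0, 0],
    [0, 0, 0],
    [0, 0, 0],
    [0, 0, 0],
    [0, 0, 0],
    [0, 0, 0]
  ]
}}

```text
t: 11.75
ee_pos: [753.2, -56.0, 326.8]
orientation: [2.021, 2.396, 0.001]
ft_force: [-0.0, 0.8, 0.1]
width: 0.2
```

```bash
python3 - <<'E'
from h import *
d=grab("wrist");np.savez("pics/wrist3.npz",**d);cv2.imwrite("pics/wrist3.png",d["pixels"][:,:,::-1])
measure(d)
E
```

```text
pegs 5 centre [590.8 -43.8] R 142.3 peg phase mod45 18.21 resid [-0.1  0.1 -0.1  0.   0. ]
 green 774 [542.4 -35.6] angle 170.4
 green 2388 [ 584.7 -115.1] angle -94.9
```

View pics/wrist3.png

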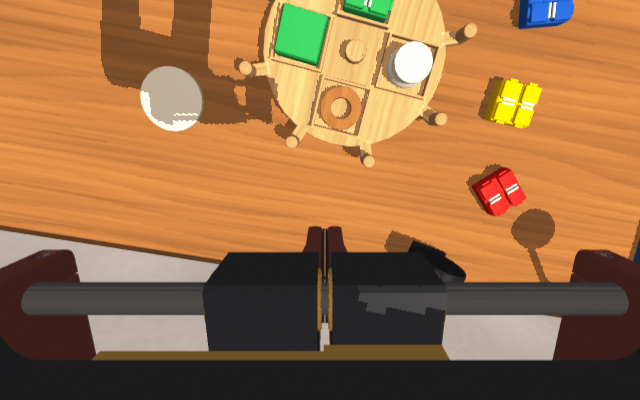

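Emit:
{"name": "jog_arm", "arguments": {
  "travel": [
    [-0.1, 0, 0],
    [-0.2, 0, 0],
    [-0.3, 0, 0],
    [-0.36, 0, 0],
    [-0.4, 0, 0],
    [-0.42, 0, 0],
    [-0.42, 0, 0],
    [-0.42, 0, 0],
    [-0.42, 0, 0],
    [-0.42, 0, 0]
  ],
  "dr": [
    [0, 0, 0],
    [0, 0, 0],
    [0, 0, 0],
    [0, 0, 0],
    [0, 0, 0],
    [0, 0, 0],
    [0, 0, 0],
    [0, 0, 0],
    [0, 0, 0],
    [0, 0, 0]
  ]
}}

```text
t: 12.8
ee_pos: [585.9, -56.0, 326.4]
orientation: [2.021, 2.396, 0.001]
ft_force: [0.6, -1.0, 0.3]
width: 0.3
```

```bash
python3 - <<'E'
from h import *
d=grab("wrist");np.savez("pics/wrist4.npz",**d);cv2.imwrite("pics/wrist4.png",d["pixels"][:,:,::-1])
measure(d)
E
```

```text
pegs 7 centre [586.5 -43.7] R 141.5 peg phase mod45 18.17 resid [ 0.3 -0.1  0.6 -0.4  0.5 -0.4 -0.5]
 green 1642 [516.  -38.2] angle 175.5
 green 1723 [ 581.5 -115.5] angle -94.0
 pointer n 709 axis 176.83 C off line -3.8 tip [389.1 -31.8] from C 175.73 202.7
```

View pics/wrist4.png

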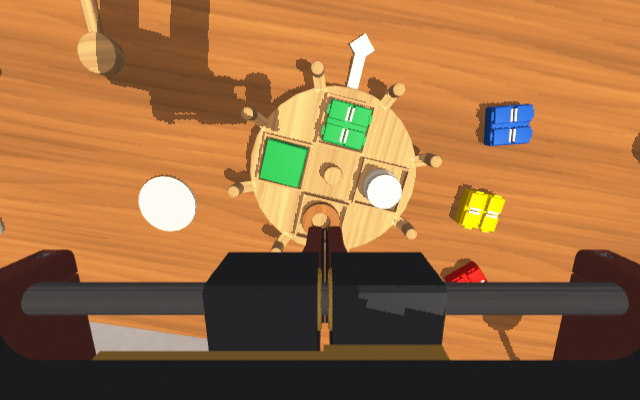

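```bash
python3 - <<'E'
from h import *
d=dict(np.load("pics/wrist4.npz"));P=cloud(d);z=P[...,2];r=np.hypot(P[...,0]-590,P[...,1]+45)
sel=(r<35)&(z>56)&(z<64);v,u=np.nonzero(sel);q=ray(d,u,v,60)[:,:2];e=(q.max(0)+q.min(0))/2
print("stub",blobs(d,sel,60,20),"bbox mid",e,np.ptp(q,0),"z",np.median(z[sel]))
sel=(z>61)&(z<72)&(r>120)&(r<170);g=np.array([b[2] for b in blobs(d,sel,66,10)]);print("pegs z>61",circ(g[:,0],g[:,1]))
hsv=cv2.cvtColor(d["pixels"],cv2.COLOR_RGB2HSV)
m=((hsv[...,1]<75)&(hsv[...,2]>140)&(P[...,0]<480)&(abs(P[...,1]+35)<40)&(z<14)).astype(np.uint8)
n,l,s,c=cv2.connectedComponentsWithStats(m);i=1+np.argmax(s[1:,4]);v,u=np.nonzero(l==i);q=ray(d,u,v,8)[:,:2]
A=np.radians(176.4);ax=np.array([np.cos(A),np.sin(A)]);nn=np.array([-ax[1],ax[0]]);t=q@ax;w=q@nn
b=np.arange(t.min()+1,t.max(),4);pts=[]
for x in b:
    k=abs(t-x)<2
    if k.sum()>3: pts.append((x,(w[k].max()+w[k].min())/2,np.ptp(w[k])))
pts=np.array(pts);print(pts.round(1).tolist())
k=pts[:,0]>pts[:,0].min()+6;f=np.polyfit(pts[k,0],pts[k,1],1);print("axis",176.4+np.degrees(np.arctan(f[0])))
for c0 in(e,circ(g[:,0],g[:,1])[0]): print("C off axis",c0@nn-np.polyval(f,c0@ax))
# organiser square
m=((hsv[...,0]>45)&(hsv[...,0]<85)&(hsv[...,1]>120)&(np.hypot(P[...,0]-516,P[...,1]+40)<50)&(z>62)).astype(np.uint8)
v,u=np.nonzero(m);q=ray(d,u,v,68)[:,:2].astype(np.float32);R=cv2.minAreaRect(q);print("organiser",R)
E
```

```text
stub [(np.int32(282), array([332.8, 175.1]), array([588.5, -43.7]))] bbox mid [588.32879662 -43.53603055] [27.04152917 26.5995627 ] z 59.12319171742757
pegs z>61 (array([587.31569935, -43.4745245 ]), np.float64(142.9704121709122))
[[-462.0, 7.0, 15.6], [-458.0, 6.6, 15.5], [-454.0, 7.0, 16.2], [-450.0, 7.1, 15.8], [-446.0, 6.7, 15.8], [-442.0, 6.9, 16.1], [-438.0, 7.0, 15.7], [-434.0, 6.8, 15.3], [-430.0, 7.1, 16.0], [-426.0, 7.3, 15.6], [-422.0, 6.9, 15.6], [-418.0, 7.4, 16.6], [-414.0, 7.7, 24.3], [-410.0, 6.8, 34.5], [-406.0, 7.3, 34.8], [-402.0, 8.0, 31.2], [-398.0, 7.1, 21.0], [-394.0, 7.2, 13.6], [-390.0, 7.5, 5.9]]
axis 176.92987065010473
C off axis 0.9007359649133484
C off axis 0.8935775811897697
organiser ((550.384033203125, -62.81194305419922), (71.81053924560547, 156.60104370117188), 54.19776916503906)
```

Emit:
{"name": "jog_arm", "arguments": {
  "travel": [
    [-0.1, 0, 0],
    [-0.2, 0, -0.03],
    [-0.3, 0, -0.1],
    [-0.359, 0, -0.2],
    [-0.359, 0, -0.3],
    [-0.359, 0, -0.4],
    [-0.359, 0, -0.5],
    [-0.359, 0, -0.6],
    [-0.359, 0, -0.67],
    [-0.359, 0, -0.695]
  ],
  "dr": [
    [0, 0, 0],
    [0, 0, 0],
    [0, 0, 0],
    [0, 0, 0],
    [0, 0, 0],
    [0, 0, 0],
    [0, 0, 0],
    [0, 0, 0],
    [0, 0, 0],
    [0, 0, 0]
  ]
}}

```text
t: 13.85
ee_pos: [440.8, -55.7, 45.9]
orientation: [2.024, 2.399, -0.003]
ft_force: [0.3, 0.6, -0.0]
width: 0.8
```

Emit:
{"name": "jog_arm", "arguments": {
  "travel": [
    [0.003, -0.008, 0.003],
    [0.006, -0.016, 0.005],
    [0.009, -0.024, 0.005],
    [0.012, -0.032, 0.005],
    [0.013, -0.038, 0.005],
    [0.014, -0.042, 0.005],
    [0.015, -0.044, 0.005],
    [0.015, -0.046, 0.005],
    [0.015, -0.048, 0.005],
    [0.015, -0.0485, 0.005]
  ],
  "dr": [
    [0, 0, 0],
    [0, 0, 0],
    [0, 0, 0],
    [0, 0, 0],
    [0, 0, 0],
    [0, 0, 0],
    [0, 0, 0],
    [0, 0, 0],
    [0, 0, 0],
    [0, 0, 0]
  ]
}}

```text
t: 14.85
ee_pos: [446.8, -75.1, 47.9]
orientation: [2.024, 2.399, -0.003]
ft_force: [-1.1, 0.4, 1.3]
width: 0.3
```

```bash
python3 -c "
from h import *
measure(grab('top'));measure(grab('scene'))"
```

```text
pegs 6 centre [588.  -44.1] R 144.0 peg phase mod45 19.28 resid [-0.3  0.1  0.   0.2 -0.2  0.2]
 green 282 [ 583.1 -115.6] angle -93.9
pegs 8 centre [595.2 -49.3] R 143.7 peg phase mod45 18.8 resid [ 0.8  0.8 -3.   0.7  0.   0.3  0.2  0.1]
 green 198 [523.  -47.5] angle 178.6
 green 270 [ 589.9 -122.9] angle -94.1
 pointer n 45 axis 157.23 C off line 53.8 tip [402.3 -22.9] from C 172.76 190.4
```

Tray now at 176.8° (pointer 176.7°). Back off, lift to the earlier viewpoint and check.

Emit:
{"name": "jog_arm", "arguments": {
  "travel": [
    [0, 0.015, 0],
    [-0.005, 0.03, 0],
    [-0.01, 0.045, 0.03],
    [-0.01, 0.045, 0.1],
    [-0.01, 0.045, 0.2],
    [-0.01, 0.045, 0.3],
    [0.1, 0.045, 0.4],
    [0.2, 0.045, 0.5],
    [0.3, 0.045, 0.6],
    [0.35, 0.045, 0.69]
  ],
  "dr": [
    [0, 0, 0],
    [0, 0, 0],
    [0, 0, 0],
    [0, 0, 0],
    [0, 0, 0],
    [0, 0, 0],
    [0, 0, 0],
    [0, 0, 0],
    [0, 0, 0],
    [0, 0, 0]
  ]
}}

```text
t: 15.95
ee_pos: [579.7, -56.3, 315.2]
orientation: [2.023, 2.4, -0.003]
ft_force: [1.4, -0.8, -0.8]
width: 0.3
```

Emit:
{"name": "jog_arm", "arguments": {
  "travel": [
    [0, 0, 0.03],
    [0, 0, 0.03],
    [0, 0, 0.03],
    [0, 0, 0.03],
    [0, 0, 0.03],
    [0, 0, 0.03],
    [0, 0, 0.03],
    [0, 0, 0.03],
    [0, 0, 0.03],
    [0, 0, 0.03]
  ],
  "dr": [
    [0, 0, 0],
    [0, 0, 0],
    [0, 0, 0],
    [0, 0, 0],
    [0, 0, 0],
    [0, 0, 0],
    [0, 0, 0],
    [0, 0, 0],
    [0, 0, 0],
    [0, 0, 0]
  ]
}}

```text
t: 16.95
ee_pos: [579.7, -56.3, 327.1]
orientation: [2.023, 2.4, -0.003]
ft_force: [-0.6, -0.6, -0.1]
width: 0.3
```

```bash
python3 - <<'E'
from h import *
d=grab("wrist");cv2.imwrite("pics/wrist5.png",d["pixels"][:,:,::-1])
measure(d,np.array([588.4,-43.8]));measure(grab("scene"));
E
```

```text
pegs 7 centre [584.9 -43.5] R 140.8 peg phase mod45 19.01 resid [ 0.7 -0.1  1.3 -0.9  1.1 -0.8 -1.3]
 green 1621 [515.7 -39.6] angle 176.8
 green 1700 [ 582.6 -115.6] angle -91.8
 pointer n 703 axis 176.81 C off line -0.7 tip [389.9 -32.3] from C 176.68 198.8
pegs 8 centre [594.8 -49.5] R 143.7 peg phase mod45 19.22 resid [ 0.2  0.1 -0.3  0.1 -0.1  0.1 -0.  -0. ]
 green 200 [523.1 -47.3] angle 178.3
 green 268 [ 589.8 -122.8] angle -93.9
 pointer n 67 axis 175.75 C off line 3.1 tip [392.9 -37.4] from C 177.27 198.5
```

View pics/wrist5.png

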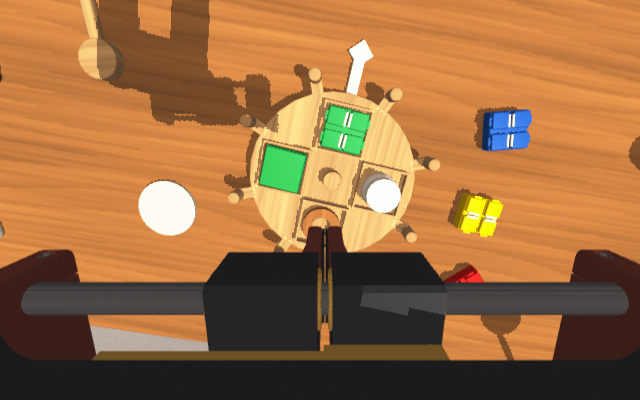

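The picture shows the organiser at (345,130), between the stub at (330,178) and the pointer at (357,65). Everything on the tray is in its pocket and nothing is touching the tray. The tray is at 176.5–176.8° and the pointer at about 176.7°.

```bash
python3 -c "
from workcell import ticket
print(ticket.close_job())"
```

```text
the job is handed in; nothing more can be done
None
```

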